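# Stand the drill jig plate up in its stand

## Task

Take the aluminium drill jig plate off its sloped rest and stand it upright on its long thin edge on the base of the plate stand, between the blue fence and the yellow keeper, with the whole edge on the base, and let go so that it stands by itself. Then slide the keeper (it has a black post to move it by) until the plate is held upright, flat between keeper and fence with no gap left, and leave it so. Do not let the plate fall over, and leave the spare lens, the little tray and the red bottle where they are.

Things in the scene. Friction and masses are not known exactly. Their poses are not given: they have to be found in the camera images.
- plate_center (a point): Centre of the loose aluminium drill jig plate, 120 x 90 x 14 mm, about 0.3 kg, with holes (none at the middle of its long edges). Axes: x across the 14 mm, y along the 120 mm, z along the 90 mm (up when it stands on a long edge; either long edge may be lower). At the start z leans 30 degrees (0.52 rad) from vertical, towards the robot side, and the upper 54 mm overhang freely on both faces.
- rest: Fixed sloped rest: grey base 130 x 150 x 10 mm (x, y, z), black supports; origin at the middle of the base's near (-x) edge, on the table, z up. The plate's underside lies on a 6 mm thick back board that reaches 36 mm up from the plate's lower edge. It stands on a ledge about 24 mm above the table, with a lip 6 mm high on the +x side, so the plate comes out along its own plane.
- stand: Fixed plate stand; origin under the centre of its grey base, 200 (x) x 160 (y) x 12 mm, z up, x from keeper to fence. The plate is to stand on the base's top, 12 mm up. The upright blue fence is at the +x end: its face towards the keeper is at x = +75 mm, 140 mm long in y, top 54 mm up. With the plate against the fence its centre is at x = 68, z = 57 mm.
- keeper (a joint): Position of the yellow keeper in m, 0 to 0.100, growing towards the fence (+x of the stand). It slides stiffly (about 2 N) and stays where it is left. Its pressing face lies at x = -30 mm + joint in the stand's frame; it meets a plate that lies against the fence at about 0.091.
- keeper_grip (a point): Point on the axis of the keeper's black upright post (18 x 18 mm square, top 82 mm above the stand's underside), 64 mm above the stand's underside; axes as the stand's. The post's axis is 47 mm behind (-x of) the pressing face. The yellow keeper plate is 120 mm long in y, top 53 mm up; its foot round the post is 50 mm wide in y, top 23 mm up.
- keeper_face (a point): Point on the keeper's pressing face (the side towards the fence), in the middle of its length, 32 mm above the stand's underside; axes as the stand's.
- lens: Bystander: round clear spare lens with its cell, 121 x 120 x 14 mm, lying flat on the table; origin at the centre of its underside.
- tray: Bystander: small black tray of brass inserts, 62 x 90 x 22 mm; origin at the centre of its underside.
- thread_lock: Bystander: red dosing bottle with a black nozzle, 33 mm across, 88 mm high; origin at the centre of its underside.

How it is judged:
On the way:
1. The plate stands upright by itself on the stand's base on its long edge, between fence and keeper, let go, the keeper still clear of it ((angle between plate_center's own z axis and vertical below 0.07 rad or angle between plate_center's own z axis and vertical above 3.07159 rad) and z of plate_center in the frame of stand between 0.053 and 0.061 m and y of plate_center in the frame of stand between -0.02 and 0.02 m and contact force between each of the fingers, keeper and plate below 0.1 N and x of plate_center in the frame of stand between -0.02 and 0.07 m and value of joint keeper below 0.08 m and x of plate_center in the frame of keeper_face above 0.007 m), for 0.2 s.
At the end, for the whole second after the job is handed in: The plate stands at rest on its long edge on the stand's base, upright within 4 degrees and parallel to the fence within 4 degrees, its centre within 20 mm of the middle of the base sideways, with less than 3 mm of gap to the fence and less than 3 mm to the keeper, and released ((angle between plate_center's own z axis and vertical below 0.07 rad or angle between plate_center's own z axis and vertical above 3.07159 rad) and z of plate_center in the frame of stand between 0.053 and 0.061 m and y of plate_center in the frame of stand between -0.02 and 0.02 m and contact force between the fingers and plate below 0.1 N and x of plate_center in the frame of stand between 0.065 and 0.071 m and x of plate_center in the frame of keeper_face between 0.004 and 0.01 m and angle between the x axis of plate_center and the x axis of stand, either way round below 0.07 rad and linear speed of plate below 0.01 m/s); the robot touches nothing.
It fails at once if The plate fell flat (height (world z) of plate_center below 0.03 m).
It fails at once if The spare lens was moved by more than 20 mm (distance of lens from where it was at the start of the episode above 0.02 m).
It fails at once if The tray was moved by more than 20 mm (distance of tray from where it was at the start of the episode above 0.02 m).
It fails at once if The red bottle was moved by more than 20 mm (distance of thread_lock from where it was at the start of the episode above 0.02 m).
It also fails if it takes over 64 s, if anything falls off the work surface, if the arm or the gripper's body presses on something with over 40 N, if the wrist force passes 120 N, or if a joint passes its speed limit or range.

## Robot

A 6-joint arm with a two-finger parallel gripper is mounted at the origin on a cart in front of the work surface, level with it; the furniture and walls round the work are solid. World frame = base frame: x ahead of the robot, y to its left, z up, the work surface at z = 0. Lengths are in m, angles in rad, forces in N, time in s.
With the tool pointing down it reaches from about 0.35 to 0.8 m from the base axis. Payload 7.3 kg.
Tool frame: the origin (TCP) lies between the finger pads; the fingertips stand 8 mm ahead of it and the grasp point (between the pads) lies 11 mm behind it; z points along the fingers, y is the direction in which the jaws open and shut (so a half turn about z gives the same grasp; the last joint's range is limited). The gripper opens to 85 mm and grips with 20 to 120 N. Pads are 22 mm wide; open, the fingers measure 114 mm over their backs; the gripper's body (76 mm by 85 mm) begins 54 mm behind the grasp point. The pads swing forward as they close: fully open they stand 13 mm farther back than shut.
Start: joints at [1.157, 0.342, 1.524, -0, 1.275, -0.146], TCP at [0.139, 0.506, 0.239] pointing down, gripper open.
Joint ranges: [-2.53, 2.53], [-0.77, 2.02], [0.04, 2.7], [-1, 4.14], [0.28, 2.66], [-3.11, 3.11]. Speed limits (rad/s): [2.57, 2.57, 3.14, 3.14, 3.14, 3.14].

## Interface

Orientations are given as a unit quaternion [w, x, y, z].
In Python, from workcell import bot gives the robot as it stands.
- The arm moves only by the shell command python3 -m handwheel 'ROWS' [FORCE]. ROWS is JSON, one flat list of numbers, 5 for each row, row after row: the finger opening in mm, from 0 to 85.4, then the shift along the tool's x, y, z in mm, then the turn about the tool's z in degrees. A call has 1 to 20 rows; each row shifts and turns the commanded pose from where the row before left it, along the tool's axes as they then stand; what a row does not reach is not made up. A row lasts 1/10 s, in which the tool goes at most 50 mm and 8.59 degrees, less where a joint would pass 70% of its speed; a pose out of reach is approached as far as the arm can. A call with a gripper value outside its range is refused whole. The fingers move at their own pace and stop on an object; FORCE is the grip in N (left out, the last holds). Time passes only in rows, so rows that do not move let the fingers close. It gives the time, the measured TCP pose, the force and the opening at its end, in the units of the state.
- bot.get_state(): the state, without advancing time (a new reading comes with each control period).
- bot.camera(name): name is "side" or "top" or "wrist"; returns (picture, depth): 420x560x3 uint8, red, green, blue; 420x560 float32, m along the optical axis (not along the pixel's ray), 0 where there is no reading.
- bot.calibration(name): a dict with "K" (3x3 intrinsics, pixels), "dist" ([k1, k2, p1, p2, k3] as OpenCV has them; the pictures are not rectified), "rvec" (rotation vector, rad) and "tvec" (3), from world to camera coordinates, as OpenCV has them; the wrist camera has in their place "hand_eye" (4x4, takes a point from camera to tool coordinates, whose origin is the TCP and whose axes are the flange's). Camera axes: x right, y down, z forward; pixel columns grow to the right and rows downward; lengths in m; the calibration is good to about 2 mm. A picture is of the moment at which its call begins: read the wrist's pose just before it. calibration takes no time and is no camera call.
- bot.hand_in(): hands the job in, once; it reports no verdict.
Trained networks look in the newest picture that a camera, given by its name, has taken for a name from the list of things; names that differ only in an ending like _2 or _b are one class to them, and where a whole thing is asked for, a point or a joint stands for the part that bears it (a point fixed in the world has none). Each returns a list of dicts, best first, with "conf" (0 to 1); they miss things now and then, are a little off and sometimes report something else, mostly with a low value. They report only what shows in the picture. A call takes as long as a camera call.
- bot.boxes_of(camera, label): "box" ([left, top, right, bottom] in pixels, round what is visible of it).
- bot.landmark_of(camera, label): "xy" ([column, row] in pixels: a listed point, or the origin of a listed thing).
The state is a dict: "time_s": time; "q": joint angles; "qvel": joint speeds; "tau": joint torques, N m; "tcp_pos": TCP position; "tcp_rot": TCP orientation; "force": force on the tool from outside, world axes, zero at the start; "ft_torque": the same for the moment, N m; "width": opening from 0.0 (shut) to 1.0 (fully open).
Only numpy, scipy, OpenCV 4.12 (cv2) and the standard library are available. Lean on these libraries where they do the work, as an engineer would, in place of code of your own. Each camera call takes 0.05 s, during which the arm holds its last target. There are 200 camera calls.

## Working session

There is one attempt and no reset: what is moved stays moved. The work goes in short steps, Python scripts to look and compute and a shell command to move; the robot and the scene stay as the last step left them, time stands still between calls to the robot, and variables do not carry over. Pictures are saved under pics/ and viewed, about 8 in all and at most 12, crops included, and the job is handed in when it is done.

```bash
ls; mkdir -p pics; cat > h.py <<'E'
import numpy as np, cv2
from scipy.spatial.transform import Rotation as R
from workcell import bot
def cam(n):
    s=bot.get_state(); p,d=bot.camera(n); return s,p,d
def T_wc(n,s):
    c=bot.calibration(n)
    if n=="wrist":
        T=np.eye(4);q=s["tcp_rot"];T[:3,:3]=R.from_quat([q[1],q[2],q[3],q[0]]).as_matrix();T[:3,3]=s["tcp_pos"]
        return T@np.array(c["hand_eye"])
    T=np.eye(4);T[:3,:3]=cv2.Rodrigues(np.array(c["rvec"],float))[0];T[:3,3]=np.ravel(c["tvec"]);return np.linalg.inv(T)
def ray(n,s,xy):
    c=bot.calibration(n);u=cv2.undistortPoints(np.array(xy,float).reshape(-1,1,2),np.array(c["K"],float),np.array(c["dist"],float)).reshape(-1,2)
    return np.c_[u,np.ones(len(u))]
def pts(n,s,xy,d):
    T=T_wc(n,s);xy=np.array(xy).reshape(-1,2);i=np.clip(np.round(xy).astype(int),0,[559,419])
    z=d[i[:,1],i[:,0]];return (ray(n,s,xy)*z[:,None])@T[:3,:3].T+T[:3,3]
def plane(n,s,xy,z):
    T=T_wc(n,s);r=ray(n,s,xy)@T[:3,:3].T;return T[:3,3]+r*((z-T[2,3])/r[:,2])[:,None]
def cloud(n,s,d):
    v,u=np.mgrid[:420,:560];P=pts(n,s,np.c_[u.ravel(),v.ravel()],d).reshape(420,560,3);P[d==0]=np.nan;return P
def save(f,p): cv2.imwrite("pics/"+f,p[...,::-1])
E
python3 - <<'E'
from h import *
print(bot.get_state())
ims=[]
for n in("side","top"):
    s,p,d=cam(n);np.savez(n+"0.npz",p=p,d=d);ims.append(p)
    print(n,T_wc(n,s).round(3).tolist())
    for l in["plate_center","rest","stand","keeper","keeper_grip","keeper_face","lens","tray","thread_lock"]:
        for f in(bot.boxes_of,bot.landmark_of):
            for r in f(n,l)[:1]:
                k=r.get("xy",r.get("box"));print(l,np.round(k),round(r["conf"],2),pts(n,s,[k],d).round(3) if "xy" in r else "")
save("a.png",cv2.resize(np.vstack(ims),(560*5//7,600)) if 0 else np.hstack([cv2.resize(i,(400,300)) for i in ims]))
save("side.png",ims[0]);save("top.png",ims[1])
E
```

```text
pics
{'time_s': 0.0, 'q': array([ 1.15695453e+00,  3.42730327e-01,  1.52504770e+00,  7.93364941e-06,
        1.27541570e+00, -1.46008216e-01]), 'qvel': array([-1.00278466e-03, -1.39871336e-03,  4.27082175e-04,  2.74129986e-04,
       -1.49545431e-05, -1.41081730e-03]), 'tau': array([ 8.87500028e-05, -4.33702505e+01, -2.45998281e+01, -1.87745791e-04,
        8.23787152e-03,  1.13512741e-06]), 'tcp_pos': array([0.13875251, 0.50591061, 0.23861131]), 'tcp_rot': array([-2.24821620e-04,  1.33517981e-01,  9.91046068e-01, -7.68328700e-04]), 'force': array([-0.3326439 ,  0.30280456, -1.15384877]), 'ft_torque': array([-0.01595303,  0.01758731, -0.00572603]), 'width': 0.9990808816740148}
side [[0.999, -0.017, 0.027, 0.532], [-0.032, -0.564, 0.825, -1.081], [0.001, -0.826, -0.564, 0.757], [0.0, 0.0, 0.0, 1.0]]
plate_center [301. 136. 319. 175.] 0.75 
plate_center [309. 154.] 0.83 [[0.641 0.168 0.098]]
rest [285. 155. 329. 184.] 0.58 
rest [285. 172.] 0.91 [[ 0.563  0.224 -0.002]]
stand [238. 223. 317. 274.] 0.94 
stand [278. 257.] 0.78 [[ 0.533 -0.228  0.012]]
keeper [246. 222. 269. 262.] 0.92 Traceback (most recent call last):
  File "<stdin>", line 9, in <module>
ValueError: it knows: keeper_face, keeper_grip, lens, plate_center, rest, stand, thread_lock, tray
```

```bash
python3 - <<'E'
from h import *
ims=[]
for n in("side","top"):
    s,p,d=cam(n);np.savez(n+"0.npz",p=p,d=d);ims.append(p)
    for l in["plate_center","rest","stand","keeper_grip","keeper_face","lens","tray","thread_lock"]:
        b=bot.boxes_of(n,l)[:1];m=bot.landmark_of(n,l)[:1]
        print(n,l,[(np.round(r["box"]).tolist(),round(r["conf"],2)) for r in b],[(np.round(r["xy"]).tolist(),round(r["conf"],2),pts(n,s,[r["xy"]],d).round(3).tolist()) for r in m])
print(T_wc("top",s).round(3).tolist())
save("top.png",cv2.resize(ims[1],(784,588)));save("side.png",cv2.resize(ims[0][80:320,180:460],None,fx=2.4,fy=2.4,interpolation=2))
E
```

```text
side plate_center [([297.0, 137.0, 319.0, 175.0], 0.78)] [([310.0, 154.0], 0.55, [[0.643, 0.163, 0.099]])]
side rest [([285.0, 155.0, 328.0, 187.0], 0.95)] [([288.0, 172.0], 0.87, [[0.574, 0.208, 0.01]])]
side stand [([240.0, 225.0, 317.0, 275.0], 0.62)] []
side keeper_grip [([248.0, 225.0, 270.0, 262.0], 0.59)] [([249.0, 232.0], 0.8, [[0.462, -0.204, 0.074]])]
side keeper_face [([249.0, 222.0, 270.0, 266.0], 0.59)] [([268.0, 243.0], 0.79, [[0.51, -0.223, 0.055]])]
side lens [([333.0, 181.0, 364.0, 204.0], 0.67)] [([349.0, 194.0], 0.6, [[0.761, 0.076, 0.0]])]
side tray [([219.0, 198.0, 248.0, 220.0], 0.79)] [([231.0, 211.0], 0.59, [[0.396, -0.004, 0.001]])]
side thread_lock [([258.0, 300.0, 275.0, 331.0], 0.86)] [([266.0, 326.0], 0.74, [[0.507, -0.459, 0.021]])]
top plate_center [([123.0, 172.0, 173.0, 193.0], 0.57)] [([148.0, 180.0], 0.73, [[0.653, 0.226, 0.075]])]
top rest [([122.0, 166.0, 182.0, 218.0], 0.95)] [([155.0, 216.0], 0.93, [[0.565, 0.222, -0.0]])]
top stand [([278.0, 195.0, 343.0, 274.0], 0.87)] [([309.0, 234.0], 0.91, [[0.526, -0.193, 0.015]])]
top keeper_grip [([288.0, 240.0, 336.0, 263.0], 0.88)] [([311.0, 256.0], 0.67, [[0.469, -0.196, 0.083]])]
top keeper_face [([290.0, 240.0, 335.0, 268.0], 0.94)] [([310.0, 240.0], 0.72, [[0.509, -0.195, 0.016]])]
top lens [([200.0, 132.0, 236.0, 166.0], 0.7)] [([219.0, 150.0], 0.74, [[0.746, 0.053, 0.005]])]
top tray [([218.0, 268.0, 256.0, 295.0], 0.88)] [([235.0, 279.0], 0.71, [[0.402, 0.001, -0.001]])]
top thread_lock [([393.0, 238.0, 408.0, 253.0], 0.57)] [([399.0, 242.0], 0.76, [[0.51, -0.428, 0.037]])]
[[0.023, -0.997, 0.072, 0.496], [-1.0, -0.022, 0.005, -0.113], [-0.003, -0.073, -0.997, 1.411], [0.0, 0.0, 0.0, 1.0]]
```

View pics/top.png

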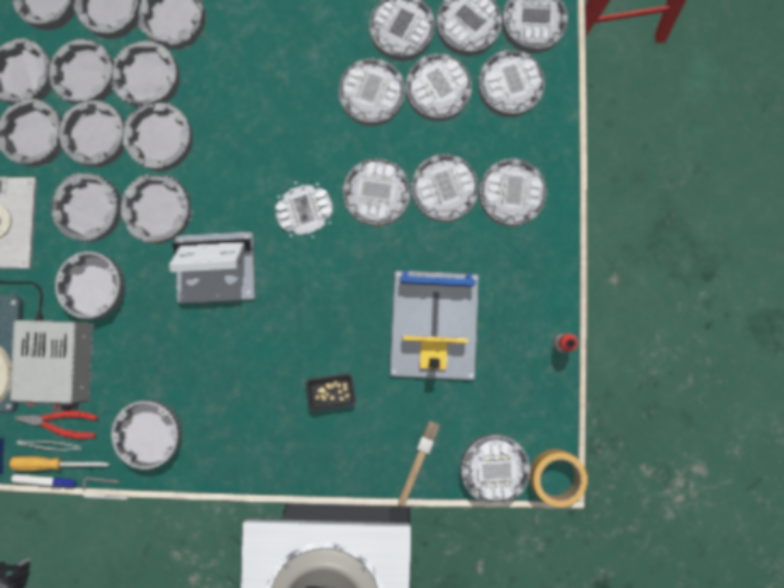

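View pics/side.png

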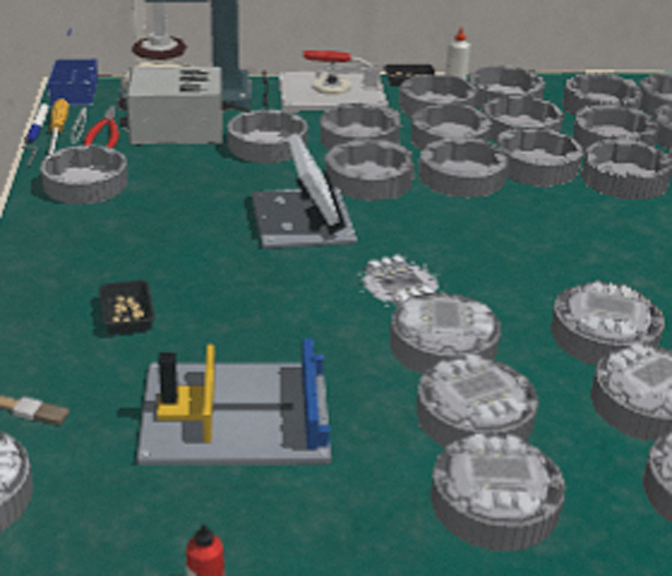

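```bash
python3 -m handwheel '[85,-45,-12,-7,0,85,-45,-12,-7,0,85,-45,-12,-7,0,85,-45,-12,-7,0,85,-45,-12,-7,0,85,-45,-12,-7,0,85,-45,-12,-7,0,85,-45,-12,-7,0,85,-45,-12,-7,0,85,-45,-12,-7,0,85,-45,-12,-7,0,85,0,0,0,8.4,85,0,0,0,8.4,85,0,0,0,8.4,85,0,0,0,8.4,85,0,0,0,8.4,85,0,0,0,8.4,85,0,0,0,8.4,85,0,0,0,8.4,85,0,0,0,8.4]'
python3 - <<'E'
from h import *
s,p,d=cam("wrist");print(s["tcp_pos"],s["q"].round(2),bot.calibration("wrist")["hand_eye"])
print(R.from_quat(s["tcp_rot"][[1,2,3,0]]).as_matrix().round(3).tolist())
np.savez("w1.npz",p=p,d=d,**s);save("w1.png",p)
for l in("plate_center","rest"):
    m=bot.landmark_of("wrist",l)[:1];print(l,[(r["xy"],r["conf"],pts("wrist",s,[r["xy"]],d)) for r in m])
E
```

```text
time_s: 4.1
tcp_pos: [0.5813, 0.248, 0.3162]
tcp_rot: [-0.0, 0.715, 0.699, -0.0]
force: [0.2, 0.7, -0.4]
width: 0.995
[0.58131902 0.24804397 0.31617852] [0.28 0.51 1.05 0.   1.58 0.3 ] [[ 1.57884771e-03 -9.50238701e-01 -3.11518728e-01  8.00588679e-02]
 [ 9.99998669e-01  1.62829282e-03  1.01370330e-04 -1.13772760e-03]
 [ 4.10917698e-04 -3.11518473e-01  9.50240007e-01 -1.33616140e-01]
 [ 0.00000000e+00  0.00000000e+00  0.00000000e+00  1.00000000e+00]]
[[0.022, 1.0, -0.0], [1.0, -0.022, 0.0], [0.0, -0.0, -1.0]]
plate_center [([331.1, 187.8], 0.74, array([[0.64205123, 0.23680719, 0.08708511]]))]
rest [([270.0, 184.8], 0.75, array([[5.64475019e-01, 2.21506005e-01, 2.67982673e-04]]))]
```

View pics/w1.png

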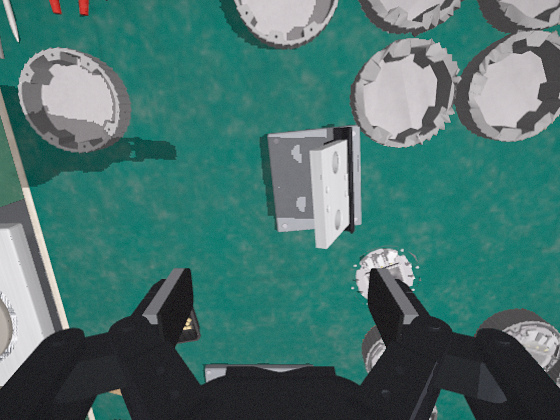

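```bash
cat > pl.py <<'E'
from h import *
w=np.load("w1.npz");s={k:w[k] for k in("tcp_pos","tcp_rot")}
P=cloud("wrist",s,w["d"])[110:260,250:370].reshape(-1,3)
P=P[~np.isnan(P[:,0])]
for lo,hi in((.105,.12),(.095,.105),(.085,.095),(.075,.085),(.065,.075),(.05,.06)):
    Q=P[(P[:,2]>lo)&(P[:,2]<hi)]
    if len(Q)<20: print(lo,len(Q));continue
    c=Q.mean(0);k=np.polyfit(Q[:,1],Q[:,0],1)
    print(lo,len(Q),c.round(4),"x pct",np.percentile(Q[:,0],[3,97]).round(3),"y",np.percentile(Q[:,1],[1,99]).round(3),"slope",np.degrees(np.arctan(k[0])).round(2))
B=P[(P[:,2]>.004)&(P[:,2]<.014)&(P[:,0]<.62)];h=B[:,:2].astype(np.float32);print("base",cv2.minAreaRect(h),h.min(0),h.max(0),len(B))
print("zmax",np.percentile(P[:,2],[99,99.8]))
E
python3 pl.py
```

```text
0.105 599 [0.6285 0.2286 0.1066] x pct [0.622 0.635] y [0.167 0.284] slope -4.51
0.095 943 [0.6269 0.2285 0.1019] x pct [0.617 0.64 ] y [0.166 0.285] slope -4.33
0.085 374 [0.6401 0.233  0.0903] x pct [0.633 0.646] y [0.169 0.286] slope -5.05
0.075 270 [0.6459 0.2308 0.0805] x pct [0.638 0.652] y [0.168 0.286] slope -5.16
0.065 186 [0.6517 0.2312 0.0699] x pct [0.639 0.658] y [0.168 0.287] slope -5.9
0.05 478 [0.6579 0.2321 0.0554] x pct [0.648 0.666] y [0.17  0.287] slope -5.07
base ((0.591260552406311, 0.22480325400829315), (0.05655889958143234, 0.1513262838125229), 0.4779200255870819) [0.56246406 0.14913058] [0.6198416 0.3006539] 3476
zmax [0.10714247 0.10815518]
```

```bash
python3 -m handwheel '[60,0,0,0,-6,60,-25,44,0,0,60,0,0,45,0,60,0,0,45,0,60,0,0,45,0,60,0,0,45,0,60,0,0,20,0,60,0,0,11.7,0,60,0,0,0,0,60,0,0,0,0]' 20
python3 -c "
from workcell import bot
print(bot.get_state()['tcp_pos'])"
python3 -m handwheel '[40,0,0,0,0,30,0,0,0,0,24,0,0,0,0,20,0,0,0,0,20,0,0,0,0]' 20
```

```text
time_s: 5.25
tcp_pos: [0.6277, 0.2275, 0.1061]
tcp_rot: [0.001, 0.675, 0.738, 0.001]
force: [0.5, -0.1, 0.3]
width: 0.703
[0.62771498 0.22749999 0.10608077]
time_s: 5.75
tcp_pos: [0.6272, 0.2274, 0.1052]
tcp_rot: [0.0, 0.675, 0.738, 0.001]
force: [1.1, 0.4, 2.5]
width: 0.233
```

```bash
python3 -m handwheel '[10,0,0,0,0,10,0,0,0,0,10,0,0,0,0]' 20
python3 - <<'E'
from h import *
s,p,d=cam("wrist");save("w2.png",p[130:420,130:430]);s2,p2,d2=cam("side");save("s2.png",cv2.resize(p2[100:200,260:360],None,fx=5,fy=5,interpolation=2))
E
```

```text
time_s: 6.05
tcp_pos: [0.6271, 0.2273, 0.1051]
tcp_rot: [0.0, 0.675, 0.738, 0.0]
force: [-0.3, -0.1, 3.3]
width: 0.199
```

View pics/s2.png

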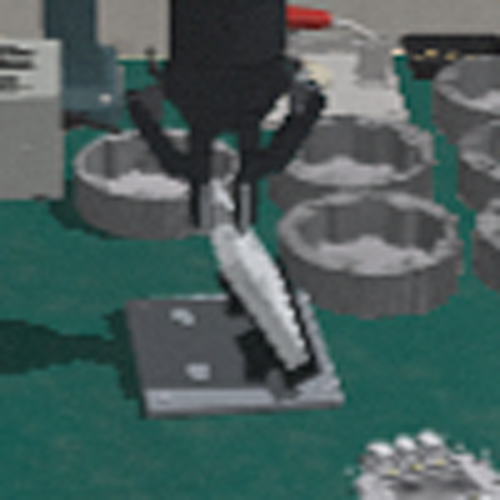

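```bash
python3 -m handwheel '[5,0,0,0,0,5,0,-1,-1.7,0,5,0,-1,-1.7,0,5,0,-1,-1.7,0,5,0,-1,-1.7,0]' 35
python3 - <<'E'
from h import *
s2,p2,d2=cam("side");save("s3.png",cv2.resize(p2[100:200,260:360],None,fx=5,fy=5,interpolation=2))
E
```

```text
time_s: 6.65
tcp_pos: [0.6241, 0.2268, 0.111]
tcp_rot: [0.001, 0.675, 0.738, 0.001]
force: [5.6, 0.2, -2.2]
width: 0.186
```

View pics/s3.png

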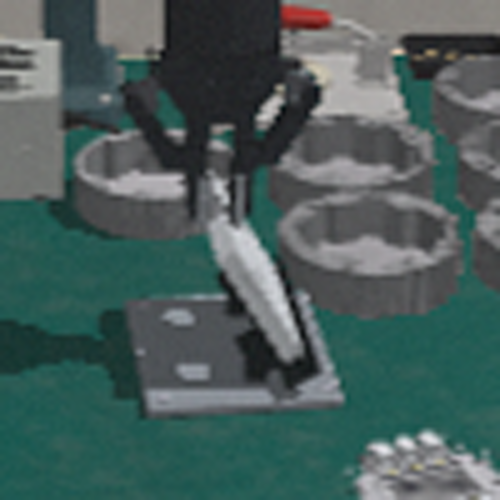

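```bash
python3 -m handwheel '[5,0,-1,-1.7,0,5,0,-1,-1.7,0,5,0,-1,-1.7,0,5,0,-1,-1.7,0]' 35
python3 -c "
from h import *
s,p,d=cam('side');x,y=270,130
P=cloud('side',s,d)[125:200,285:345].reshape(-1,3);P=P[P[:,2]>.03];print(len(P))
for lo in np.arange(.03,.13,.01):
    Q=P[(P[:,2]>lo)&(P[:,2]<lo+.01)];print(lo.round(2),len(Q),np.percentile(Q,[5,50,95],axis=0)[:, :2].round(3).tolist() if len(Q) else '')
"
```

```text
time_s: 7.1
tcp_pos: [0.6199, 0.2265, 0.1178]
tcp_rot: [0.001, 0.675, 0.738, 0.001]
force: [5.1, 1.0, -2.1]
width: 0.185
1056
0.03 499 [[0.606, 0.176], [0.713, 0.387], [0.789, 0.52]]
0.04 60 [[0.642, 0.165], [0.67, 0.234], [0.767, 0.461]]
0.05 33 [[0.647, 0.163], [0.662, 0.172], [0.669, 0.263]]
0.06 32 [[0.648, 0.161], [0.656, 0.171], [0.663, 0.265]]
0.07 29 [[0.643, 0.164], [0.649, 0.197], [0.656, 0.277]]
0.08 24 [[0.636, 0.16], [0.644, 0.165], [0.649, 0.237]]
0.09 22 [[0.63, 0.161], [0.639, 0.165], [0.646, 0.233]]
0.1 25 [[0.626, 0.161], [0.632, 0.174], [0.639, 0.273]]
0.11 89 [[0.61, 0.162], [0.622, 0.21], [0.633, 0.257]]
0.12 30 [[0.602, 0.196], [0.625, 0.218], [0.641, 0.263]]
```

```bash
python3 -m handwheel '[5,0,1.9,3.1,0,5,0,1.8,3.2,0,5,0,1.8,3.2,0,5,0,0,0,0]' 35;  python3 -m handwheel '[5,0,3.3,-2.3,0,5,0,3.5,-2,0,5,0,3.7,-1.7,0,5,0,0,0,0]' 30
```

```text
time_s: 7.55
tcp_pos: [0.6252, 0.2271, 0.1084]
tcp_rot: [0.0, 0.675, 0.738, 0.001]
force: [7.3, 0.1, -1.8]
width: 0.184
time_s: 7.95
tcp_pos: [0.6346, 0.2279, 0.1142]
tcp_rot: [-0.0, 0.675, 0.738, -0.001]
force: [1.1, -0.2, -3.0]
width: 0.172
```

```bash
python3 -m handwheel '[5,0,3.9,-1.5,0,5,0,4,-1.3,0,5,0,4,-1,0,5,0,0,0,0]' 30
python3 -c "
from h import *
s,p,d=cam('side');save('s4.png',cv2.resize(p[100:200,260:360],None,fx=5,fy=5,interpolation=2))"
```

```text
time_s: 8.35
tcp_pos: [0.6468, 0.2291, 0.1184]
tcp_rot: [-0.0, 0.675, 0.738, -0.0]
force: [-0.4, 0.1, -1.6]
width: 0.156
```

View pics/s4.png

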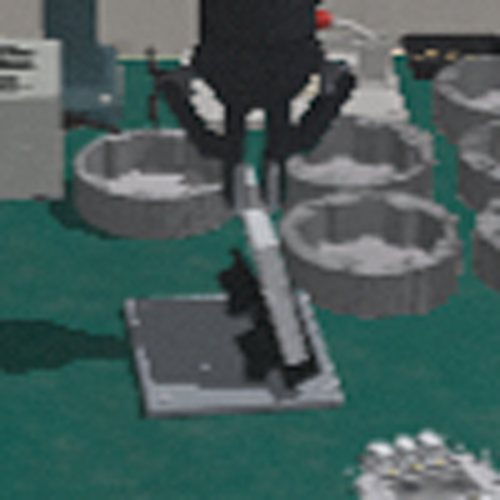

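```bash
python3 -m handwheel '[5,0,4,-0.8,0,5,0,4,-0.5,0,5,0,3,-0.2,0,5,0,0,0,0]' 30
python3 -c "
from h import *
s,p,d=cam('side');save('s5.png',cv2.resize(p[100:200,260:360],None,fx=5,fy=5,interpolation=2))"
```

```text
time_s: 8.8
tcp_pos: [0.6584, 0.2304, 0.1221]
tcp_rot: [0.001, 0.675, 0.738, 0.001]
force: [-3.5, -0.5, 7.2]
width: 0.15
```

View pics/s5.png

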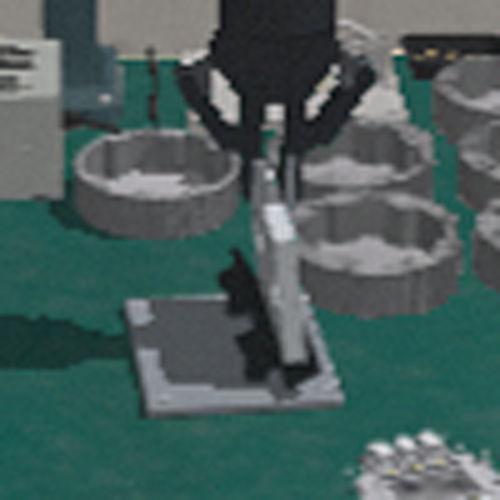

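```bash
python3 -m handwheel '[5,0,2,-2,0,5,0,0,-3,0,5,0,0,-5,0,5,0,0,-10,0,5,0,0,-20,0,5,0,0,-30,0,5,0,0,-30,0,5,0,0,0,0,5,0,0,0,0]' 60
python3 -c "
from h import *
s,p,d=cam('side');save('s6.png',cv2.resize(p[70:190,260:380],None,fx=5,fy=5,interpolation=2))"
```

```text
time_s: 9.75
tcp_pos: [0.6602, 0.2302, 0.2211]
tcp_rot: [0.001, 0.675, 0.738, 0.001]
force: [0.1, -0.5, -3.7]
width: 0.133
```

View pics/s6.png

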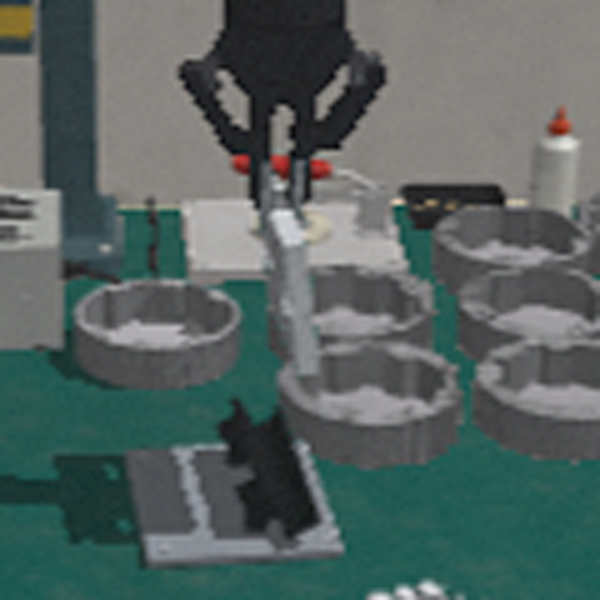

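```bash
python3 - <<'E'
from h import *
s,p,d=cam("side")
P=cloud("side",s,d).reshape(-1,3)
P=P[(P[:,1]>.15)&(P[:,1]<.3)&(P[:,0]>.6)&(P[:,0]<.72)&(P[:,2]>.11)&(P[:,2]<.24)]
for lo in np.arange(.11,.24,.01):
    Q=P[(P[:,2]>lo)&(P[:,2]<lo+.01)]
    if len(Q)>3: print(lo.round(2),len(Q),np.percentile(Q,[5,50,95],axis=0)[:,:2].round(3).tolist())
# stand
w=np.load("top0.npz");P=cloud("top",s,w["d"])
Q=P.reshape(-1,3);Q=Q[(Q[:,0]>.40)&(Q[:,0]<.68)&(Q[:,1]<-.07)&(Q[:,1]>-.31)]
for nm,lo,hi,x0 in(("base",.006,.02,.4),("fence",.045,.07,.58),("keeper",.045,.065,.4),("post",.072,.1,.4)):
    q=Q[(Q[:,2]>lo)&(Q[:,2]<hi)&(Q[:,0]>x0)][:,:2].astype(np.float32)
    if nm=="keeper": q=q[q[:,0]<.56]
    print(nm,len(q),cv2.minAreaRect(q),q.mean(0),q.min(0),q.max(0))
E
```

```text
0.12 9 [[0.663, 0.168], [0.669, 0.192], [0.682, 0.262]]
0.13 24 [[0.661, 0.167], [0.669, 0.18], [0.683, 0.283]]
0.14 26 [[0.66, 0.164], [0.67, 0.171], [0.682, 0.274]]
0.15 25 [[0.659, 0.164], [0.667, 0.175], [0.679, 0.269]]
0.16 30 [[0.658, 0.163], [0.666, 0.172], [0.678, 0.281]]
0.17 24 [[0.656, 0.163], [0.665, 0.17], [0.677, 0.272]]
0.18 24 [[0.655, 0.164], [0.664, 0.174], [0.676, 0.271]]
0.19 23 [[0.655, 0.163], [0.662, 0.17], [0.673, 0.248]]
0.2 23 [[0.655, 0.165], [0.661, 0.169], [0.673, 0.22]]
0.21 72 [[0.654, 0.165], [0.664, 0.204], [0.672, 0.252]]
0.22 32 [[0.645, 0.217], [0.666, 0.222], [0.681, 0.238]]
0.23 33 [[0.643, 0.215], [0.666, 0.221], [0.678, 0.238]]
base 3894 ((0.5399338603019714, -0.1886700540781021), (0.27727189660072327, 0.23912882804870605), 0.7960816025733948) [ 0.5305459 -0.1942317] [ 0.40068647 -0.30969304] [ 0.6779784  -0.07050273]
fence 262 ((0.6128597259521484, -0.197133868932724), (0.1396418660879135, 0.012612877413630486), 88.21623992919922) [ 0.61266387 -0.19725217] [ 0.6060729  -0.26696908] [ 0.62054175 -0.12725416]
keeper 148 ((0.4819875955581665, -0.193603515625), (0.11886828392744064, 0.052556127309799194), 88.72059631347656) [ 0.50281453 -0.1938374 ] [ 0.45590964 -0.25347486] [ 0.5090741  -0.13469127]
post 49 ((0.461868554353714, -0.19304423034191132), (0.015209204517304897, 0.015361093915998936), 0.6323968172073364) [ 0.46190348 -0.19294257] [ 0.45426208 -0.20077935] [ 0.46953765 -0.1853369 ]
```

```bash
python3 -m handwheel '[5,0,0,0,3.4,5,0,0,0,3.4,5,-10,-2,0,0,5,-20,-3,0,0,5,-27,-4,0,0,5,-30,-5,0,0,5,-30,-5,0,0,5,-30,-5,0,0,5,-30,-5,0,0,5,-30,-5,0,0,5,-30,-5,0,0,5,-30,-5,0,0,5,-30,-5,0,0,5,-30,-5,0,0,5,-30,-5,0,0,5,-27,-4,0,0,5,-25,-2,0,0,5,-15,-1,0,0,5,-5,-1,0,0,5,0,0,0,0]' 60
python3 - <<'E'
from h import *
s,p,d=cam("side");x=s["tcp_pos"];save("s7.png",cv2.resize(p[130:290,200:360],None,fx=3.5,fy=3.5,interpolation=2))
P=cloud("side",s,d).reshape(-1,3)
P=P[(abs(P[:,1]-x[1])<.075)&(abs(P[:,0]-x[0])<.03)&(P[:,2]>.1)]
print(x,R.from_quat(s["tcp_rot"][[1,2,3,0]]).as_matrix().round(3)[:,1])
for lo in np.arange(.11,.24,.01):
    Q=P[(P[:,2]>lo)&(P[:,2]<lo+.01)]
    if len(Q)>3: print(lo.round(2),len(Q),np.percentile(Q,[5,50,95],axis=0)[:,:2].round(3).tolist())
E
```

```text
time_s: 11.85
tcp_pos: [0.5792, -0.1968, 0.2195]
tcp_rot: [-0.001, 0.718, 0.696, -0.0]
force: [-0.2, 0.2, -3.2]
width: 0.129
[ 0.57919187 -0.19676654  0.21950645] [ 1.    -0.031 -0.001]
0.12 10 [[0.585, -0.261], [0.595, -0.26], [0.6, -0.18]]
0.13 31 [[0.583, -0.262], [0.594, -0.259], [0.6, -0.159]]
0.14 30 [[0.582, -0.262], [0.591, -0.26], [0.597, -0.205]]
0.15 35 [[0.579, -0.262], [0.589, -0.259], [0.597, -0.153]]
0.16 33 [[0.579, -0.262], [0.591, -0.258], [0.595, -0.151]]
0.17 29 [[0.577, -0.262], [0.586, -0.26], [0.594, -0.164]]
0.18 30 [[0.577, -0.262], [0.586, -0.259], [0.592, -0.191]]
0.19 26 [[0.574, -0.262], [0.581, -0.26], [0.588, -0.256]]
0.2 37 [[0.574, -0.261], [0.583, -0.259], [0.589, -0.202]]
0.21 164 [[0.572, -0.26], [0.58, -0.212], [0.587, -0.15]]
0.22 50 [[0.564, -0.209], [0.586, -0.206], [0.598, -0.202]]
0.23 45 [[0.563, -0.209], [0.586, -0.206], [0.597, -0.195]]
```

View pics/s7.png

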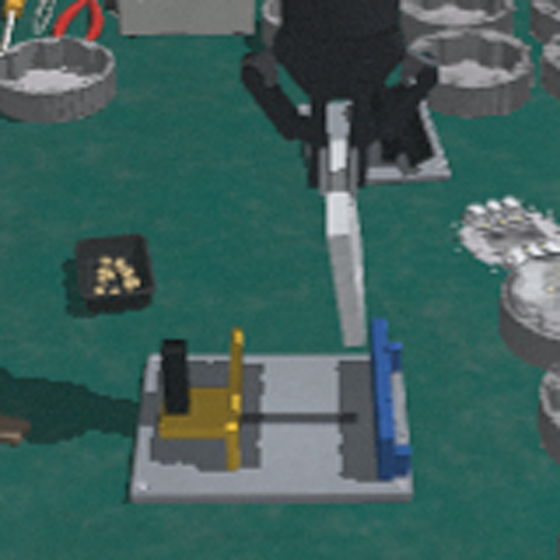

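```bash
python3 -m handwheel '[5,0,-5,0,0,5,0,-5,15,0,5,0,0,25,0,5,0,0,25,0,5,0,0,20,0,5,0,0,10,0,5,0,0,5,0,5,0,0,0,0,5,0,0,0,0]' 60
python3 -m handwheel '[5,0,0,2,0,5,0,0,2,0,5,0,0,2,0,5,0,0,0,0]' 60
```

```text
time_s: 12.8
tcp_pos: [0.5702, -0.1963, 0.1211]
tcp_rot: [0.001, 0.718, 0.696, 0.0]
force: [0.5, -0.3, -2.5]
width: 0.132
time_s: 13.2
tcp_pos: [0.5694, -0.1962, 0.1137]
tcp_rot: [-0.0, 0.718, 0.696, -0.0]
force: [0.1, 0.4, -2.0]
width: 0.137
```

```bash
python3 -m handwheel '[5,0,0,2,0,5,0,0,1,0,5,0,0,0,0]' 60;python3 -m handwheel '[5,0,0,2,0,5,0,0,1,0,5,0,0,0,0]' 60
python3 - <<'E'
from h import *
s,p,d=cam("side");save("s8.png",cv2.resize(p[150:290,210:350],None,fx=4,fy=4,interpolation=2))
E
```

```text
time_s: 13.5
tcp_pos: [0.5695, -0.1963, 0.1107]
tcp_rot: [-0.0, 0.718, 0.696, -0.0]
force: [0.7, -0.5, -3.5]
width: 0.134
time_s: 13.8
tcp_pos: [0.5695, -0.1962, 0.1077]
tcp_rot: [-0.0, 0.718, 0.696, -0.0]
force: [0.7, -0.1, -2.5]
width: 0.134
```

View pics/s8.png

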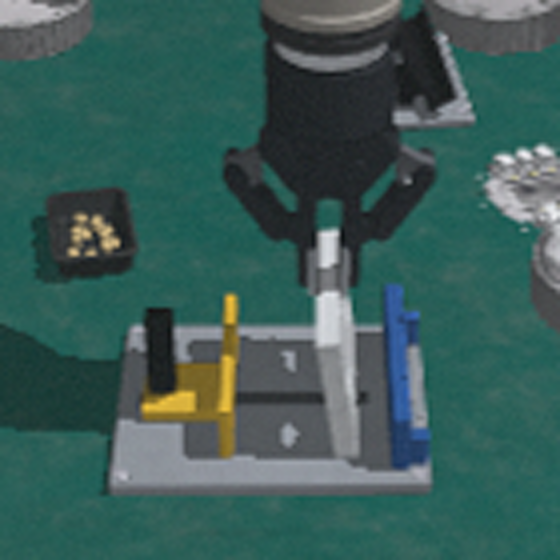

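```bash
python3 -m handwheel '[5,0,4,0,0,5,0,4,0,0,5,0,4,0,0,5,0,2,0,0,5,0,0,0,0]' 30; python3 -m handwheel '[5,0,2,0,0,5,0,2,0,0,5,0,0,0,0]' 30; python3 -m handwheel '[5,0,2,0,0,5,0,2,0,0,5,0,0,0,0]' 30
```

```text
time_s: 14.35
tcp_pos: [0.5839, -0.1967, 0.1079]
tcp_rot: [0.0, 0.718, 0.696, 0.0]
force: [0.6, -0.3, -2.5]
width: 0.134
time_s: 14.65
tcp_pos: [0.5878, -0.1969, 0.108]
tcp_rot: [0.0, 0.718, 0.696, 0.0]
force: [-0.1, -0.0, -3.8]
width: 0.133
time_s: 14.95
tcp_pos: [0.5912, -0.197, 0.1078]
tcp_rot: [-0.001, 0.718, 0.696, -0.0]
force: [-3.0, 0.5, -2.4]
width: 0.132
```

Contact with the fence (−3 N). Keep going to turn it upright.

```bash
python3 -m handwheel '[5,0,2,0,0,5,0,2,0,0,5,0,0,0,0]' 25; python3 -m handwheel '[5,0,1.5,0,0,5,0,1.5,0,0,5,0,0,0,0]' 25
python3 - <<'E'
from h import *
for n in("side",):
    s,p,d=cam(n);x=s["tcp_pos"]
    P=cloud(n,s,d).reshape(-1,3);P=P[(P[:,1]<-.25)&(P[:,1]>-.266)&(abs(P[:,0]-x[0])<.03)&(P[:,2]>.005)]
    for lo in np.arange(.01,.12,.01):
        Q=P[(P[:,2]>lo)&(P[:,2]<lo+.01)]
        if len(Q)>3: print(lo.round(2),len(Q),np.percentile(Q[:,0],[5,50,95]).round(3))
E
```

```text
time_s: 15.25
tcp_pos: [0.5954, -0.197, 0.1078]
tcp_rot: [-0.0, 0.718, 0.696, -0.0]
force: [-3.7, 1.0, 0.2]
width: 0.136
time_s: 15.55
tcp_pos: [0.5986, -0.1971, 0.1079]
tcp_rot: [-0.0, 0.718, 0.696, 0.0]
force: [-3.8, -0.8, -1.9]
width: 0.135
0.01 69 [0.57  0.591 0.625]
0.02 27 [0.594 0.604 0.628]
0.03 32 [0.593 0.603 0.628]
0.04 21 [0.593 0.601 0.608]
0.05 35 [0.593 0.608 0.618]
0.06 22 [0.593 0.599 0.605]
0.07 16 [0.593 0.597 0.605]
0.08 18 [0.592 0.599 0.604]
0.09 21 [0.592 0.597 0.604]
0.1 21 [0.592 0.597 0.604]
```

```bash
python3 -m handwheel '[5,0,1.5,0,0,5,0,0,1,0,5,0,0,1,0,5,0,0,0,0]' 25; python3 -m handwheel '[5,0,0,1,0,5,0,0,1,0,5,0,0,0,0]' 25;  python3 -m handwheel '[5,0,0,1,0,5,0,0,1,0,5,0,0,0,0]' 25
```

```text
time_s: 16.0
tcp_pos: [0.5999, -0.197, 0.1058]
tcp_rot: [-0.0, 0.718, 0.696, 0.0]
force: [-3.3, 1.7, -1.3]
width: 0.133
time_s: 16.3
tcp_pos: [0.6008, -0.197, 0.1057]
tcp_rot: [0.001, 0.718, 0.696, 0.001]
force: [-6.6, 2.2, 8.3]
width: 0.134
time_s: 16.6
tcp_pos: [0.6009, -0.1971, 0.1056]
tcp_rot: [0.002, 0.718, 0.696, 0.001]
force: [-10.0, 4.1, 19.0]
width: 0.133
```

```bash
python3 -m handwheel '[5,0,0,-2,0,5,0,0,-1.5,0,5,0,0,0,0]' 20
python3 -m handwheel '[13,0,0,0,0,15,0,0,0,0,17,0,0,0,0,19,0,0,0,0,22,0,0,0,0]' 20
python3 - <<'E'
from h import *
for n in("side",):
    s,p,d=cam(n);x=s["tcp_pos"]
    P=cloud(n,s,d).reshape(-1,3);P=P[(P[:,1]<-.25)&(P[:,1]>-.266)&(abs(P[:,0]-x[0])<.03)&(P[:,2]>.005)]
    for lo in np.arange(.02,.12,.01):
        Q=P[(P[:,2]>lo)&(P[:,2]<lo+.01)]
        if len(Q)>3: print(lo.round(2),len(Q),np.percentile(Q[:,0],[5,50,95]).round(3))
E
```

```text
time_s: 16.9
tcp_pos: [0.6001, -0.197, 0.1057]
tcp_rot: [0.0, 0.718, 0.696, 0.0]
force: [-5.2, 2.3, 1.6]
width: 0.132
time_s: 17.4
tcp_pos: [0.6005, -0.1974, 0.1056]
tcp_rot: [0.001, 0.718, 0.696, 0.0]
force: [0.7, 0.5, 0.6]
width: 0.258
0.02 30 [0.594 0.604 0.628]
0.03 36 [0.596 0.607 0.63 ]
0.04 18 [0.596 0.603 0.608]
0.05 37 [0.597 0.61  0.618]
0.06 18 [0.595 0.601 0.607]
0.07 23 [0.595 0.6   0.607]
0.08 18 [0.595 0.602 0.607]
0.09 22 [0.594 0.602 0.607]
0.1 15 [0.595 0.6   0.607]
```

```bash
python3 -m handwheel '[30,0,0,0,0,40,0,0,0,0,50,0,0,-5,0,50,0,0,-25,0,50,0,0,-40,0,50,0,0,-5,0]' 20
python3 -m handwheel '[60,0,0,0,8.2,60,0,0,0,8.2,60,0,0,0,8.2,60,0,0,0,8.2,60,0,0,0,8.2,60,0,0,0,8.2,60,0,0,0,8.2,60,0,0,0,8.2,60,0,0,0,8.2,60,0,0,0,8.2,60,0,0,0,8,60,-45,0,0,0,60,-45,0,0,0,60,-40,0,0,0,60,-8.5,0,0,0,60,0,0,0,0]'
python3 - <<'E'
from h import *
for n in("side","top"):
    s,p,d=cam(n);m=bot.landmark_of(n,"keeper_grip")[:1];print(m,[pts(n,s,[r["xy"]],d) for r in m])
    if n=="side": save("s9.png",cv2.resize(p[150:290,210:350],None,fx=4,fy=4,interpolation=2))
s,p,d=cam("wrist");print(s["tcp_pos"],s["q"].round(2));P=cloud("wrist",s,d).reshape(-1,3)
for lo,hi in((.072,.09),(.045,.06),(.095,.11)):
    Q=P[(P[:,2]>lo)&(P[:,2]<hi)&(abs(P[:,1]+.195)<.08)&(P[:,0]>.42)&(P[:,0]<.64)]
    print(lo,len(Q),np.percentile(Q,[2,50,98],axis=0).round(3).tolist() if len(Q) else '')
E
```

```text
time_s: 18.05
tcp_pos: [0.6023, -0.1982, 0.1862]
tcp_rot: [0.004, 0.718, 0.696, 0.002]
force: [0.4, -1.0, 0.5]
width: 0.587
time_s: 19.65
tcp_pos: [0.4612, -0.1932, 0.1812]
tcp_rot: [0.0, 1.0, -0.016, 0.001]
force: [0.4, -0.5, 0.1]
width: 0.703
[{'xy': [251.8, 232.2], 'conf': 0.79}] [array([[ 0.46952735, -0.20439045,  0.07501337]])]
[] []
[ 0.46300347 -0.19328569  0.18054184] [-0.55  0.36  1.68  0.    1.11  1.05]
0.072 1709 [[0.455, -0.256, 0.073], [0.592, -0.197, 0.081], [0.594, -0.143, 0.09]]
0.045 2099 [[0.47, -0.255, 0.045], [0.506, -0.196, 0.052], [0.596, -0.14, 0.059]]
0.095 4813 [[0.592, -0.257, 0.096], [0.598, -0.198, 0.101], [0.605, -0.142, 0.102]]
```

View pics/s9.png

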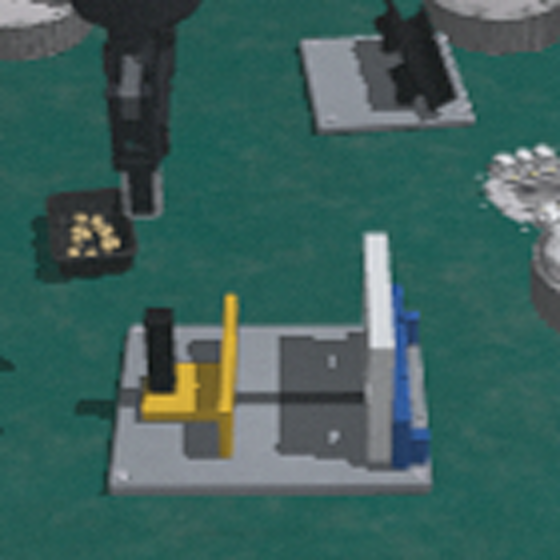

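```bash
python3 -m handwheel '[60,0,0,40,0,60,0,0,40,0,60,0,0,30,0,60,0,0,8,0,50,0,0,0,0,40,0,0,0,0,30,0,0,0,0,20,0,0,0,0,12,0,0,0,0,5,0,0,0,0,5,0,0,0,0]' 40
```

```text
time_s: 21.0
tcp_pos: [0.4628, -0.1949, 0.0641]
tcp_rot: [0.002, 1.0, -0.015, 0.002]
force: [0.2, -5.7, 3.2]
width: 0.203
```

```bash
python3 -m handwheel '[5,2,1.5,0,0,5,6,0,0,0,5,8,0,0,0,5,8,0,0,0,5,8,0,0,0,5,8,0,0,0,5,8,0,0,0,5,8,0,0,0,5,7,0,0,0,5,4,0,0,0,5,2,0,0,0,5,0,0,0,0]' 40;python3 -m handwheel '[5,3,0,0,0,5,2,0,0,0,5,2,0,0,0,5,0,0,0,0]' 40
```

```text
time_s: 22.2
tcp_pos: [0.5315, -0.1967, 0.0642]
tcp_rot: [0.0, 1.0, -0.015, 0.001]
force: [-0.7, 1.1, 5.4]
width: 0.203
time_s: 22.6
tcp_pos: [0.5383, -0.1969, 0.0641]
tcp_rot: [0.0, 1.0, -0.015, 0.001]
force: [-0.0, 0.4, 4.9]
width: 0.202
```

Moved 75.5 mm; about 7–9 mm left. Approach in small steps with the force watched.

```bash
python3 -m handwheel '[5,2,0,0,0,5,2,0,0,0,5,0,0,0,0]' 40;python3 -m handwheel '[5,1,0,0,0,5,1,0,0,0,5,0,0,0,0]' 40;python3 -m handwheel '[5,1,0,0,0,5,0,0,0,0]' 40;python3 -m handwheel '[5,1,0,0,0,5,0,0,0,0]' 40;
```

```text
time_s: 22.9
tcp_pos: [0.5423, -0.197, 0.0641]
tcp_rot: [0.0, 1.0, -0.015, 0.001]
force: [-1.6, 1.5, 6.0]
width: 0.2
time_s: 23.2
tcp_pos: [0.5441, -0.1971, 0.0641]
tcp_rot: [0.0, 1.0, -0.015, 0.001]
force: [-2.1, 1.2, 5.5]
width: 0.202
time_s: 23.4
tcp_pos: [0.5451, -0.1971, 0.0641]
tcp_rot: [0.0, 1.0, -0.015, 0.001]
force: [-2.3, 0.5, 6.9]
width: 0.201
time_s: 23.6
tcp_pos: [0.5461, -0.1972, 0.0642]
tcp_rot: [0.0, 1.0, -0.015, 0.001]
force: [-1.5, 0.6, 5.6]
width: 0.202
```

```bash
for i in 1; do python3 -m handwheel '[5,1,0,0,0,5,0,0,0,0]' 40;python3 -m handwheel '[5,1,0,0,0,5,0,0,0,0]' 40; python3 -m handwheel '[5,1,0,0,0,5,0,0,0,0]' 40; done
```

```text
time_s: 23.8
tcp_pos: [0.547, -0.1972, 0.0641]
tcp_rot: [0.0, 1.0, -0.015, 0.001]
force: [-1.3, 2.0, 5.5]
width: 0.201
time_s: 24.0
tcp_pos: [0.5471, -0.1972, 0.0641]
tcp_rot: [0.0, 1.0, -0.015, -0.0]
force: [-6.3, 0.3, 8.3]
width: 0.197
time_s: 24.2
tcp_pos: [0.5471, -0.1971, 0.0641]
tcp_rot: [0.0, 1.0, -0.015, -0.001]
force: [-9.9, 1.1, 10.9]
width: 0.201
```

```bash
python3 -m handwheel '[5,1,0,0,0,5,0,0,0,0,5,-3,0,0,0,22,0,0,0,0,30,0,0,0,0,45,0,0,0,0,60,0,0,0,0,60,0,0,-15,0,60,0,0,-40,0,60,-20,0,-45,0,60,-20,0,-20,0,60,0,0,0,0]' 40
python3 - <<'E'
from h import *
s,p,d=cam("side");save("s10.png",cv2.resize(p[150:290,210:350],None,fx=4,fy=4,interpolation=2))
s,p,d=cam("wrist");P=cloud("wrist",s,d).reshape(-1,3)
for nm,lo,hi,a in(("post",.072,.086,.5),("keeper top",.047,.058,.55),("plate top",.097,.11,.55),("fence top",.047,.06,.607)):
    Q=P[(P[:,2]>lo)&(P[:,2]<hi)&(abs(P[:,1]+.195)<.08)&(P[:,0]>a)&(P[:,0]<.64)]
    if len(Q)>5:k=np.polyfit(Q[:,1],Q[:,0],1);print(nm,len(Q),np.percentile(Q,[2,50,98],axis=0).round(4).tolist(),np.degrees(k[0]).round(2))
E
```

```text
time_s: 25.4
tcp_pos: [0.5065, -0.1965, 0.1858]
tcp_rot: [0.001, 1.0, -0.015, 0.002]
force: [0.1, -0.4, -0.2]
width: 0.703
post 639 [[0.5372, -0.2418, 0.0732], [0.5482, -0.1982, 0.0806], [0.593, -0.1788, 0.0848]] -31.63
keeper top 3250 [[0.584, -0.263, 0.0502], [0.611, -0.1973, 0.0525], [0.6187, -0.1343, 0.0545]] 1.54
plate top 4211 [[0.5923, -0.2571, 0.0995], [0.5995, -0.1993, 0.101], [0.6066, -0.1415, 0.1025]] 1.29
fence top 1693 [[0.6107, -0.2656, 0.0512], [0.6146, -0.1965, 0.053], [0.6192, -0.1318, 0.0545]] 1.45
```

View pics/s10.png

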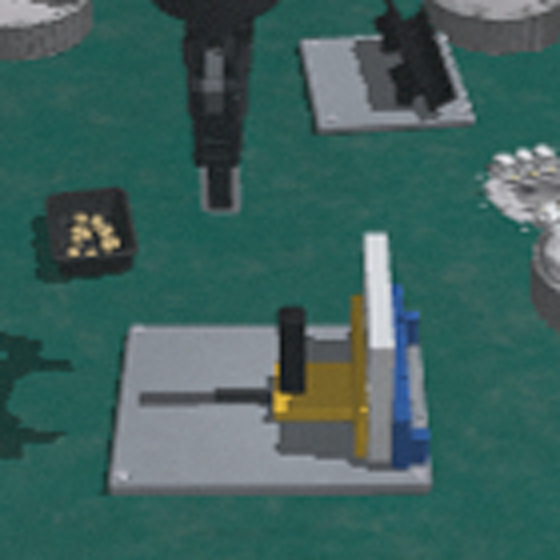

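```bash
python3 - <<'E'
from h import *
s,p,d=cam("wrist");P=cloud("wrist",s,d).reshape(-1,3)
f=lambda lo,hi,a,b,w:P[(P[:,2]>lo)&(P[:,2]<hi)&(abs(P[:,1]+.197)<w)&(P[:,0]>a)&(P[:,0]<b)]
q=f(.076,.086,.52,.575,.015);print("post",len(q),np.percentile(q,[2,50,98],axis=0).round(4).tolist())
q=f(.046,.057,.57,.6,.055);print("keeper",len(q),np.percentile(q,[2,50,98],axis=0).round(4).tolist())
q=f(.06,.095,.58,.62,.05);print("plate face",len(q),np.percentile(q,[2,50,98],axis=0).round(4).tolist(),np.degrees(np.polyfit(q[:,2],q[:,0],1)[0]))
E
```

```text
post 513 [[0.5372, -0.2057, 0.0779], [0.546, -0.1973, 0.0807], [0.5539, -0.1887, 0.0822]]
keeper 1406 [[0.5836, -0.2501, 0.049], [0.5882, -0.1966, 0.052], [0.593, -0.144, 0.0537]]
plate face 198 [[0.5914, -0.2437, 0.0664], [0.5924, -0.2014, 0.0792], [0.5936, -0.1498, 0.0947]] -0.6092612654986864
```

```bash
python3 -c "
from workcell import bot
print(bot.hand_in())"
```

```text
the job is handed in; nothing more can be done
None
```

The plate is standing upright on the stand's base, held between the fence and the keeper, and I handed the job in at about 25.5 s. No verdict was reported.

**How it was done:** The tool can only point straight down, so I gripped the leaning plate shallowly at its top edge and drew it a little way up its own plane. I then turned it against the rest's lip and carried it over still leaning about 7°. Pressing its lower edge against the fence brought it upright. I set it on the base, let go, and it stood by itself. Then I gripped the keeper's post across its sides and pushed until it met resistance of about 10 N. After that I released it and backed away.

**Last checks:**
- **Upright:** the plate face is within about 1° of vertical. Its top is at 101–102 mm, as expected for a plate standing on the base.
- **Position:** the plate sits about 2 mm off the middle sideways. It runs parallel to the fence within about 0.5°.
- **Gaps:** the keeper face comes out at x ≈ 0.5926 m and the near face of the plate at 0.5924 m, so there is no measurable gap. The plate's far face is at 0.6066 m, matching where I measured the fence.
- **Bystanders:** the tray showed no sign of movement in the last picture. I never worked near the lens or bottle, but did not measure any of the three again at the end.

**Limits of the checks:** camera calibration is good to only about 2 mm, so the gap figures also rest on the sudden force rise when the keeper met the plate. The gripper read 11–13 mm on the 14 mm plate and about 17 mm on the 18 mm post, so its opening reads a little small.

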